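# Dial open the phone lockbox

## Robot

A 6-joint arm with a two-finger parallel gripper is mounted at the origin on the work surface. World frame = base frame: x ahead of the robot, y to its left, z up, the work surface at z = 0. Lengths are in m, angles in rad, forces in N, time in s.
With the tool pointing down it reaches from about 0.3 to 0.875 m from the base axis. Payload 6.4 kg.
Tool frame: the origin (TCP) lies at the centre of the arm's flange, where the gripper is bolted on; the fingertips stand 173 mm ahead of it and the grasp point (between the pads) lies 155 mm ahead of it; z points along the fingers, y is the line along which they close (so a half turn about z gives the same grasp; the last joint's range is limited). The gripper opens to 85 mm and grips with 20 to 120 N. Pads are 22 mm wide; open, the fingers measure 114 mm over their backs; the gripper's body (76 mm by 85 mm) begins 54 mm behind the grasp point. The pads swing forward as they close: fully open they stand 13 mm farther back than shut.
Start: joints at [0.982, 0.181, 1.607, -0, 1.354, -0.206], TCP at [0.215, 0.533, 0.405] pointing down, gripper open.
Joint ranges: [-2.99, 2.99], [-0.89, 2.07], [0.3, 2.58], [-1.14, 4.28], [0, 2.63], [-3.12, 3.12]. Speed limits (rad/s): [2.57, 2.57, 3.01, 3.14, 3.14, 3.14].

## Interface

Orientations are given as a unit quaternion [w, x, y, z].
In Python, from bench import get_obs, camera, get_calibration, hand_in gives the robot as it stands. The module is installed in compiled form; this text tells all that it offers.
- The arm moves only by the tool drive_tool, never from a script. Its argument "increments" is a list of rows, each a list of 2 entries, a list of its own where there are three numbers: the shift along the tool's x, y, z normalised to -1 to 1, where 1 is 250 mm, then the turn about the tool's z normalised to -1 to 1, where 1 is 90 degrees. A call has exactly 8 rows; each row is the pose to reach, as a shift and turn from the pose commanded when the call began, along the tool's axes at that moment; what a row does not reach only later rows make up. A row lasts 1/8 s, in which the tool goes at most 62.5 mm and 10.7 degrees, less where a joint would pass 70% of its speed; a pose out of reach is approached as far as the arm can. A call with a number of a shift or a turn outside -1 to 1 is refused whole. A call with a gripper value outside its range is refused whole. "claw" is the closure, from 0 (fully open) to 1 (shut), set as the call begins (left out, the last holds). The fingers move at their own pace and stop on an object; the grip force is fixed at half the most. Time passes only in rows, so rows that repeat a pose let the fingers close, or fill a call up. It gives the time, the measured TCP pose, the force and the opening at its end, in the units of the state.
- get_obs(): the state, without advancing time (a new reading comes with each control period).
- camera(name): name is "side" or "top" or "wrist"; returns the picture (384x512x3 uint8, blue, green, red); there is no depth.
- get_calibration(name): a dict with "K" (3x3 intrinsics, pixels), "k1" (the pictures are not rectified: a ray, as slopes to the right and down, at radius r is drawn at 1 + k1 r^2 times it, then the intrinsics apply), "origin" and "orientation" of the camera in the world. Camera axes: x right, y down, z forward; pixel columns grow to the right and rows downward; lengths in m; the calibration is good to about 2 mm. A picture is of the moment at which its call begins: read the wrist's pose just before it. get_calibration takes no time and is no camera call; for the wrist camera it gives the pose at the moment of the call.
- hand_in(): hands the job in, once; it reports no verdict.
The state is a dict: "time_s": time; "q": joint angles; "dq": joint speeds; "joint_efforts": joint torques, N m; "eef_pos": TCP position; "eef_rot": TCP orientation; "wrist_force": force on the tool from outside, world axes, zero at the start; "torque": the same for the moment, N m; "opening": opening from 0.0 (shut) to 1.0 (fully open).
Only numpy, scipy, OpenCV 4.12 (cv2) and the standard library are available. Lean on these libraries where they do the work, as an engineer would, in place of code of your own. Each camera call takes 0.05 s, during which the arm holds its last target. There are 200 camera calls.

## Task

Open the phone lockbox on the homework desk: turn its dial clockwise until the yellow pointer is on the red mark and pause there for a good half second, turn back counterclockwise to the blue mark and pause again, then turn clockwise once more, past red, slowly until you feel the dial run gently against the stop inside, without forcing it. Then let go of the dial and slide the blue lid fully open, away from the dial, without forcing it if it is still locked, leaving the other things on the desk where they are and touching nothing at the end.

Things in the scene. Friction and masses are not known exactly. Their poses are not given: they have to be found in the camera images.
- lockbox: White steel phone lockbox, screwed to the desk, 160 (x) x 260 (y) x 70 (z) mm; origin under its centre, its x and y along its sides, z up. The dial sits on its deck at (0, +75, 70) mm in this frame, the sliding lid covers the rest (y from -130 to +20 mm).
- dial (a joint): Dial angle in rad: yaw of the dial's yellow pointer from the lockbox's own +x axis, growing counterclockwise seen from above (clockwise is negative). Starts between the marks (-0.05 to 0.15). Friction about 0.08 N m; stays where it is left. The lid's tongue passes only with the dial between 0.03 rad short of and 0.06 rad past the angle where it first touches the stop.
- dial_grip (a point): On the dial's axis, 96 mm above the desk: centre of the part to grip. The grip is an upright aluminium bar 60 mm long, 12 mm thick, from 78 to 108 mm above the desk, on a black disc 82 mm across (top at 78 mm). Turns with the dial: x along the bar towards the pointer (yellow stripe on bar and disc), z up.
- dial_pointer (a point): Tip of the dial's yellow pointer, 44 mm from the dial's axis, just outside the disc's edge, 74 mm above the desk.
- red_mark (a point): Inner end of the red mark, a 20 x 8 mm tab lying radially on the deck beside the dial; 44 mm from the dial's axis, where the pointer tip meets it. Its frame's x points radially outward. Its place round the dial varies: -0.25 to -0.37 rad of dial angle.
- blue_mark (a point): Inner end of the blue mark, the same kind of tab; 44 mm from the dial's axis. Its frame's x points radially outward. Its place varies: +0.25 to +0.42 rad of dial angle.
- lid (a joint): Travel of the sliding lid in m: 0 shut, 0.060 fully open; it slides along the lockbox's -y, away from the dial, with about 2 N of friction. While the lock is not dialed, its tongue strikes the gate ring after 2 to 4 mm and it must not be forced.
- lid_handle (a point): Centre of the lid's handle, 94 mm above the desk: an upright aluminium bar 60 mm long (lockbox x), 12 mm thick (lockbox y), from 76 to 106 mm above the desk, in the middle of the blue lid (lid top at 76 mm). Axes as the lockbox's; it moves with the lid.
- stop: Springy buffer stop hidden in the lock under the dial (not visible); origin on the dial's axis, finger 30 mm out. The dial, turning clockwise past red, touches it at a dial angle between -0.6 and -1.4, different every time and not to be read from this pose. It then adds 8 N m per rad (0.24 N m after 0.03 rad). Over 18 N on the finger (0.54 N m, 0.067 rad in) it is being forced.
- tongue: The lid's small brass tongue hidden in the lock (not visible); it moves with the lid. If it strikes the gate ring it may bear at most 20 N.
- abacus: Large wooden school abacus, 200 x 360 x 22 mm, lying on the desk to the left; origin under its centre. Leave alone.
- pen_cup: Green ceramic pen cup with three pens, 80 mm across, 100 mm high (pens to 165 mm); origin under its centre. Leave alone.
- glass_cube: Greenish glass cube, 50 mm; origin under its centre. Leave alone.
- eraser: White eraser 45 x 22 x 12 mm; origin under its centre. Leave alone.

How it is judged:
By the outcome, as a careful person would: the job done as asked, in the order asked, and still so for the second after the job is handed in, with the robot touching nothing.
It also fails if it takes over 72 s, if anything falls off the work surface, if the arm or the gripper's body presses on something with over 40 N, if the wrist force passes 120 N, or if a joint passes its speed limit or range.

## Working session

There is one attempt and no reset: what is moved stays moved. The work goes in short steps, Python scripts to look and compute and a tool call to move; the robot and the scene stay as the last step left them, time stands still between calls to the robot, and variables do not carry over. Pictures are saved under pics/ and viewed, on a budget of 10 in all, crops included, one or two more only if the job needs it, and the job is handed in when it is done.

Besides the shell and the picture viewer there is one more tool, called after "Call:" as a command line: name --argument value ..., lists and objects as JSON in quotes. drive_tool: Moves the arm, as the interface text tells. Its arguments: {"type":"object","properties":{"increments":{"type":"array","items":{"type":"array"}},"claw":{"type":"number"}},"required":["increments"]}

```bash
ls; mkdir -p pics; python3 - <<'E'
from bench import *
import cv2,numpy as np
o=get_obs();print({k:np.round(v,3) for k,v in o.items()})
for n in("top","side"):
    c=get_calibration(n);print(n,c)
    cv2.imwrite(f"pics/{n}0.png",camera(n))
E
```

```text
pics
{'time_s': np.float64(0.0), 'q': array([ 0.982,  0.182,  1.608, -0.   ,  1.354, -0.206]), 'dq': array([-0.   ,  0.   ,  0.001,  0.002, -0.001,  0.001]), 'joint_efforts': array([-0.0000e+00, -4.4488e+01, -3.5133e+01, -0.0000e+00,  9.0000e-03,
       -0.0000e+00]), 'eef_pos': array([0.215, 0.533, 0.404]), 'eef_rot': array([-0.   ,  0.19 ,  0.982, -0.001]), 'wrist_force': array([ 0.314,  0.003, -0.468]), 'torque': array([ 0.042, -0.001, -0.041]), 'opening': np.float64(0.999)}
top {'K': array([[454.90061887,   0.        , 250.65449269],
       [  0.        , 454.90061887, 187.59638753],
       [  0.        ,   0.        ,   1.        ]]), 'k1': -0.15416915777177417, 'origin': array([ 0.56791857, -0.02116974,  1.27456946]), 'orientation': array([-0.02171753,  0.71526174, -0.69802296,  0.02632359])}
side {'K': array([[360.48341445,   0.        , 250.43513918],
       [  0.        , 360.48341445, 188.83923951],
       [  0.        ,   0.        ,   1.        ]]), 'k1': -0.022148707762197392, 'origin': array([ 0.14372696, -0.61779888,  0.85786685]), 'orientation': array([-0.35867817,  0.86421002, -0.32514382,  0.13701283])}
```

View pics/top0.png

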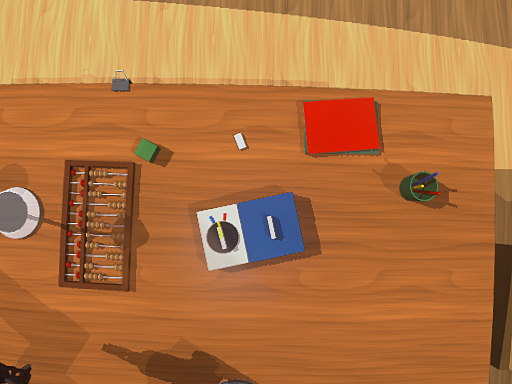

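View pics/side0.png

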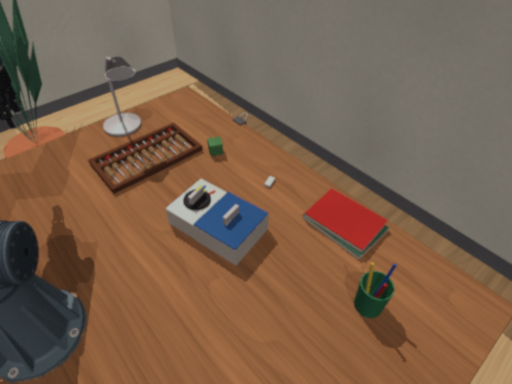

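The top view shows the dial at about (221,236), blue mark (213,219), red mark (225,217) and handle (271,228). The side view shows the same box with the dial at about (197,196) and the handle at (231,215). I'll measure from both views next.

```bash
cat > h.py <<'E'
import numpy as np,cv2
from bench import *
from scipy.spatial.transform import Rotation as R
def rot(q): return R.from_quat([q[1],q[2],q[3],q[0]]).as_matrix()
def rays(c,px):
    px=np.atleast_2d(np.float64(px))
    u=cv2.undistortPointsIter(px[:,None],c["K"],np.array([c["k1"],0,0,0.]),None,None,(3,50,1e-10))[:,0]
    d=np.c_[u,np.ones(len(u))]@rot(c["orientation"]).T
    return d/np.linalg.norm(d,axis=1)[:,None]
def plane(c,px,z):
    d=rays(c,px);o=c["origin"];return o+d*((z-o[2])/d[:,2])[:,None]
def tri(c1,p1,c2,p2):
    A=0;b=0
    for c,p in((c1,p1),(c2,p2)):
        d=rays(c,p)[0];M=np.eye(3)-np.outer(d,d);A=A+M;b=b+M@c["origin"]
    x=np.linalg.solve(A,b)
    res=[np.linalg.norm(np.cross(rays(c,p)[0],x-c["origin"])) for c,p in((c1,p1),(c2,p2))]
    return x,res
def hsv(im,lo,hi):
    return cv2.inRange(cv2.cvtColor(im,cv2.COLOR_BGR2HSV),np.array(lo),np.array(hi))
def blobs(m,amin=4):
    n,l,s,ce=cv2.connectedComponentsWithStats(m)
    return [(int(s[i,4]),np.round(ce[i],1),(l==i)) for i in np.argsort(-s[1:,4])+1 if s[i,4]>=amin]
BLUE=([105,120,50],[125,255,255]);RED=([0,150,90],[8,255,255]);YEL=([22,120,120],[35,255,255])
E
python3 - <<'E'
from h import *
C={}
for n in("top","side"):
    im=cv2.imread(f"pics/{n}0.png");c=get_calibration(n)
    b=blobs(hsv(im,*BLUE),30);print(n,[(x[0],x[1]) for x in b[:3]])
    cn=max(cv2.findContours(np.uint8(b[0][2]),0,2)[0],key=cv2.contourArea)
    if n=="top": quad=cv2.boxPoints(cv2.minAreaRect(cn)); print(plane(c,quad,.076).round(3)); 
    h=cv2.convexHull(cn)
    for e in np.linspace(1,30,100):
        a=cv2.approxPolyDP(h,e,True)
        if len(a)<=4:break
    print(a[:,0].tolist()); C[n]=(c,a[:,0])
    for k,v in(("yel",YEL),("red",RED)):print(k,[(x[0],x[1]) for x in blobs(hsv(im,*v),3)][:8])
c=C["top"][0];print("dial",plane(c,[[221,236]],.078),"handle",plane(c,[[271,228]],.1))
print(tri(c,[271,227],C["side"][0],[231,214]))
print(tri(c,[221,236],C["side"][0],[197,197]))
E
```

```text
top [(3255, array([270.4, 226.8])), (31, array([428.7, 176.9]))]
[[ 0.608  0.008  0.076]
 [ 0.642 -0.136  0.076]
 [ 0.487 -0.173  0.076]
 [ 0.453 -0.029  0.076]]
[[291, 192], [304, 250], [249, 261], [237, 203]]
yel [(87, array([179. ,  47.5])), (80, array([226.4,  37.5])), (72, array([428.3,  50. ])), (55, array([80.3, 13.6])), (54, array([102.8,  37.6])), (53, array([42.7, 70.5])), (50, array([306.1,  36.5])), (39, array([52.6, 11.8]))]
red [(3748, array([340.6, 125. ])), (33, array([434.1, 192.8])), (28, array([ 67.9, 264. ])), (26, array([ 69.5, 233.3])), (25, array([ 78.1, 254.4])), (25, array([ 71. , 202.8])), (24, array([ 81.2, 192.9])), (24, array([ 77.5, 275. ]))]
side [(1915, array([230.8, 220.7])), (49, array([386.2, 277.3]))]
[[227, 193], [266, 213], [235, 248], [195, 225]]
yel [(7, array([372. , 263.7])), (5, array([371., 270.]))]
red [(2536, array([346.5, 217.6])), (14, array([107.4, 156.6])), (12, array([129.2, 146.8])), (11, array([149.5, 137.9])), (11, array([103.6, 163.5])), (10, array([126.1, 153.5])), (10, array([160.6, 137.8])), (10, array([169.1, 129.4]))]
dial [[0.52032799 0.04669571 0.078     ]] handle [[ 0.54489689 -0.08280028  0.1       ]]
(array([ 0.54657773, -0.0825025 ,  0.0937739 ]), [np.float64(0.0009674644093157948), np.float64(0.0009674644093155606)])
(array([0.51981217, 0.04699146, 0.07940839]), [np.float64(0.0006827581199158907), np.float64(0.0006827581199160892)])
```

Call:
drive_tool --increments '[[[-0.08, -0.06, 0], 0], [[-0.2, -0.15, 0], -0.05], [[-0.34, -0.25, 0], -0.1], [[-0.48, -0.35, 0], -0.17], [[-0.62, -0.45, 0], -0.24], [[-0.76, -0.55, 0], -0.31], [[-0.87, -0.63, 0], -0.37], [[-0.93, -0.68, 0], -0.395]]'

```text
time_s: 1.1
eef_pos: [0.3676, 0.2874, 0.4044]
eef_rot: [-0.0, -0.119, 0.993, -0.0]
wrist_force: [-0.8, -0.9, 0.2]
opening: 0.997
```

```bash
cat >> h.py <<'E'
def plan(target,yang=None):
    "target TCP xyz, world angle of tool y -> normalised increments"
    o=get_obs();M=rot(o["eef_rot"]);d=M.T@(np.array(target)-o["eef_pos"])/.25
    a=np.arctan2(M[1,1],M[0,1]);t=None if yang is None else -(((yang-a+np.pi)%(2*np.pi))-np.pi)/(np.pi/2)
    print("t",o["time_s"].round(2),"pos",o["eef_pos"].round(4),"yang",round(a,4),"tilt",M[:2,2].round(4),"inc",d.round(3),"turn",t)
E
python3 - <<'E'
from h import *
plan([.52,.047,.405],1.81)
o=get_obs();c=get_calibration("wrist");M=rot(o["eef_rot"])
print(M.T@(c["origin"]-o["eef_pos"]),M.T@rot(c["orientation"]),c["K"],c["k1"])
E
```

```text
Traceback (most recent call last):
  File "h.py", line 29, in plan
    print("t",o["time_s"].round(2),"pos",o["eef_pos"].round(4),"yang",round(a,4),"tilt",M[:2,2].round(4),"inc",d.round(3),"turn",t)
              ^^^^^^^^^^^^^^^^^
AttributeError: 'float' object has no attribute 'round'
```

```bash
sed -i 's/o\["time_s"\].round(2)/round(o["time_s"],2)/' h.py
python3 - <<'E'
from h import *
plan([.52,.047,.405],1.81)
o=get_obs();c=get_calibration("wrist");M=rot(o["eef_rot"])
print(M.T@(c["origin"]-o["eef_pos"]),M.T@rot(c["orientation"]),c["K"],c["k1"])
E
```

```text
t 1.1 pos [0.3676 0.2874 0.4044] yang 1.8088 tilt [-0.0004 -0.0004] inc [-0.366 -1.078 -0.002] turn -0.0007886584062126345
[ 0.0830717  -0.00058702  0.02985018] [[ 9.89124882e-04 -9.46429365e-01 -3.22909398e-01]
 [ 9.99999459e-01  1.04009914e-03  1.46913607e-05]
 [ 3.21953452e-04 -3.22909238e-01  9.46429882e-01]] [[310.47413396   0.         257.07239734]
 [  0.         310.47413396 191.41221919]
 [  0.           0.           1.        ]] -0.045233690814549546
```

Call:
drive_tool --increments '[[[-0.03, -0.08, 0], 0], [[-0.07, -0.22, 0], 0], [[-0.13, -0.38, 0], 0], [[-0.19, -0.54, 0], 0], [[-0.25, -0.7, 0], 0], [[-0.31, -0.86, 0], 0], [[-0.34, -0.96, 0], 0], [[-0.36, -1.0, 0], 0]]'

```text
time_s: 2.1
eef_pos: [0.5137, 0.0659, 0.4042]
eef_rot: [-0.0, -0.118, 0.993, 0.0]
wrist_force: [0.1, -0.4, -1.4]
opening: 0.998
```

```bash
python3 - <<'E'
from h import *
c=get_calibration("wrist");im=camera("wrist");cv2.imwrite("pics/w1.png",im)
np.savez("w1.npz",**c)
plan([.52,.047,.405],1.81)
E
```

```text
t 2.15 pos [0.5141 0.0657 0.4043] yang 1.8068 tilt [-0.0003 -0.0003] inc [-0.005 -0.078 -0.003] turn -0.002048087153425905
```

View pics/w1.png

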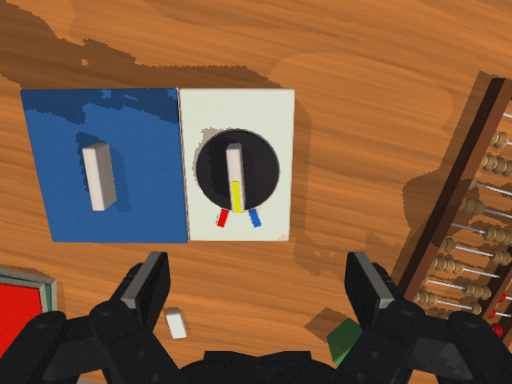

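The wrist view shows the dial disc at about (237,170), pointer tip (238,213), red tab (222,218), blue tab (255,218) and handle (99,177). I'll shift over the dial and lower to get a second, closer view, then measure.

Call:
drive_tool --increments '[[[0, -0.02, 0.03], 0], [[0, -0.04, 0.08], 0], [[0, -0.08, 0.14], 0], [[0, -0.08, 0.2], 0], [[0, -0.08, 0.24], 0], [[0, -0.08, 0.24], 0], [[0, -0.08, 0.24], 0], [[0, -0.08, 0.24], 0]]'

```text
time_s: 3.15
eef_pos: [0.5182, 0.0477, 0.3453]
eef_rot: [0.001, -0.119, 0.993, -0.0]
wrist_force: [0.1, 0.3, -0.4]
opening: 0.996
```

```bash
cat > m.py <<'E'
from h import *
def measure(im,c,tag):
    r={}
    # nominal pixel of dial: project approx
    dial0=np.array([.52,.047,.078]);Rm=rot(c["orientation"])
    def proj(p):
        q=Rm.T@(np.array(p)-c["origin"]);x=q[:2]/q[2];x=x*(1+c["k1"]*x@x);return c["K"][:2,:2]@x+c["K"][:2,2]
    pc=proj(dial0);rad=np.linalg.norm(proj(dial0+[.075,0,0])-pc)
    near=lambda m:m&cv2.circle(np.zeros(m.shape,np.uint8),tuple(int(v) for v in pc),int(rad),255,-1)
    blk=near(hsv(im,[0,0,0],[180,255,70]))
    cn=max(cv2.findContours(blk,0,1)[0],key=cv2.contourArea);cn=cv2.convexHull(cn)
    w=plane(c,cn[:,0],.078)[:,:2];(x,y),R_=cv2.minEnclosingCircle(np.float32(w*1000));
    e=cv2.fitEllipse(np.float32(w*1000));print(tag,"disc enc",round(x,1),round(y,1),round(R_,1),"ell",np.round(e[0],1),np.round(e[1],1))
    D=np.array(e[0])/1000
    for k,v,z in(("red",RED,.072),("blue",BLUE,.072),("yel",YEL,.108)):
        for n,ce,m in blobs(near(hsv(im,*v)),15)[:3]:
            q=plane(c,np.argwhere(m)[:,::-1],z)[:,:2];d=q.mean(0)-D
            ev=np.linalg.eigh(np.cov(q.T))[1][:,1];ev*=np.sign(ev@d)
            print(" ",k,n,ce,q.mean(0).round(4),"bearing",round(np.arctan2(d[1],d[0]),3),"r",round(np.hypot(*d),4),"axis",round(np.arctan2(ev[1],ev[0]),3))
    return D
def cap(tag):
    c=get_calibration("wrist");im=camera("wrist");cv2.imwrite(f"pics/{tag}.png",im);return im,c
E
python3 - <<'E'
from m import *
measure(cv2.imread("pics/w1.png"),dict(np.load("w1.npz")),"w1")
im,c=cap("w2");np.savez("w2.npz",**c);measure(im,c,"w2")
measure(cv2.imread("pics/top0.png"),get_calibration("top"),"top")
plan([.52,.047,.3],1.81)
E
```

```text
w1 disc enc 515.6 45.2 40.9 ell [515.6  45.3] [80.9 81.7]
  red 118 [222.4 217.7] [0.5703 0.0412] bearing -0.075 r 0.0549 axis -0.092
  blue 632 [177.5 180.4] [ 0.5409 -0.0116] bearing -1.152 r 0.0623 axis 0.225
  blue 124 [254.4 217.8] [0.5624 0.0743] bearing 0.554 r 0.0551 axis 0.569
  yel 212 [236.  196.6] [0.5306 0.0497] bearing 0.287 r 0.0157 axis 0.308
w2 disc enc 514.9 45.9 41.9 ell [515.4  45. ] [80.6 82.9]
  red 173 [236.8 243.6] [0.5702 0.0412] bearing -0.069 r 0.0549 axis -0.077
  blue 667 [184.3 199.8] [ 0.5407 -0.0104] bearing -1.141 r 0.0609 axis 0.225
  blue 175 [275.1 243.5] [0.5621 0.074 ] bearing 0.557 r 0.055 axis 0.566
  yel 313 [256.7 222.7] [0.5304 0.0497] bearing 0.307 r 0.0158 axis 0.299
top disc enc 522.0 34.9 38.2 ell [526.1  26.3] [40.8 76.8]
  red 18 [224.3 216.7] [0.5711 0.0396] bearing 0.288 r 0.047 axis -0.036
  blue 103 [244.5 230.8] [ 0.5354 -0.0145] bearing -1.347 r 0.0418 axis -2.914
  blue 16 [211.6 218.9] [0.5644 0.073 ] bearing 0.884 r 0.0605 axis 0.55
  yel 37 [219.3 229.4] [0.5383 0.0497] bearing 1.09 r 0.0265 axis 0.247
t 3.2 pos [0.5182 0.0477 0.3453] yang 1.8086 tilt [ 0.0011 -0.0001] inc [-0.006 -0.004  0.181] turn -0.000918485282895236
```

View pics/w2.png

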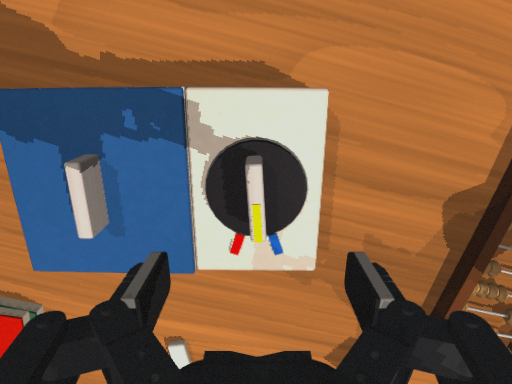

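The second view shows disc (257,187), red tab (237,244), blue tab (275,244) and pointer stripe (257,223). The two wrist views agree to under 1 mm. World bearings are red ≈ -0.073, blue ≈ 0.557 and pointer ≈ 0.30. With box yaw ≈ 0.228, these give dial angles -0.30, +0.33 and +0.075, all within the stated ranges. Next I descend and grip.

Call:
drive_tool --increments '[[[0.01, -0.008, 0.03], -0.02], [[0.01, -0.008, 0.09], -0.041], [[0.01, -0.008, 0.16], -0.041], [[0.01, -0.008, 0.23], -0.041], [[0.01, -0.008, 0.29], -0.041], [[0.01, -0.008, 0.335], -0.041], [[0.01, -0.008, 0.357], -0.041], [[0.01, -0.008, 0.357], -0.041]]'

```text
time_s: 4.2
eef_pos: [0.516, 0.0451, 0.2552]
eef_rot: [-0.0, -0.15, 0.989, 0.0]
wrist_force: [-0.7, 0.0, -0.5]
opening: 0.996
```

Call:
drive_tool --increments '[[[0, 0, 0], 0], [[0, 0, 0], 0], [[0, 0, 0], 0], [[0, 0, 0], 0], [[0, 0, 0], 0], [[0, 0, 0], 0], [[0, 0, 0], 0], [[0, 0, 0], 0]]' --claw 1.0

```text
time_s: 5.2
eef_pos: [0.5159, 0.0457, 0.2558]
eef_rot: [0.0, -0.151, 0.989, 0.001]
wrist_force: [-3.0, 5.1, 5.3]
opening: 0.126
```

```bash
cat > s.py <<'E'
from h import *
o=get_obs();M=rot(o["eef_rot"])
print("t",round(o["time_s"],2),"pos",o["eef_pos"].round(4),"bearing",round(np.arctan2(M[1,1],M[0,1])-np.pi/2,4),"F",o["wrist_force"].round(2),"T",o["torque"].round(3),"q6",o["q"][5].round(4),"eff",o["joint_efforts"].round(2),"op",round(float(o["opening"]),3))
E
python3 s.py
```

```text
t 5.2 pos [0.5159 0.0457 0.2558] bearing 0.3022 F [-2.99  5.15  5.25] T [ 0.625  0.362 -0.101] q6 -2.015 eff [ -2.38 -39.5  -28.77  -1.04  -0.88  -0.08] op 0.126
```

Call:
drive_tool --increments '[[[0, 0.003, 0], 0.02], [[0, 0.003, 0], 0.06], [[0, 0.003, 0], 0.11], [[0, 0.003, 0], 0.16], [[0, 0.003, 0], 0.2], [[0, 0.003, 0], 0.225], [[0, 0.003, 0], 0.239], [[0, 0.003, 0], 0.239]]'

```text
time_s: 6.2
eef_pos: [0.5158, 0.046, 0.2558]
eef_rot: [0.0, 0.037, 0.999, 0.0]
wrist_force: [-2.7, 2.7, 6.0]
opening: 0.128
```

```bash
python3 s.py; python3 - <<'E'
from m import *
im,c=cap("w3");measure(im,c,"w3")
cv2.imwrite("pics/w3c.png",cv2.resize(im[120:320,130:400],None,fx=2.8,fy=2.8))
E
```

```text
t 6.2 pos [0.5158 0.046  0.2558] bearing -0.0745 F [-2.75  2.7   5.98] T [ 0.371  0.384 -0.128] q6 -1.637 eff [-1.500e+00 -3.921e+01 -2.841e+01 -5.900e-01 -8.400e-01  2.000e-02] op 0.128
w3 disc enc 533.8 44.6 60.9 ell [535.6  45.2] [109.  118.8]
  blue 255 [162.7 275. ] [ 0.5328 -0.0107] bearing -1.622 r 0.0559 axis -3.049
  yel 689 [257. 310.] [0.5316 0.0444] bearing -2.945 r 0.0041 axis 3.068
```

View pics/w3c.png

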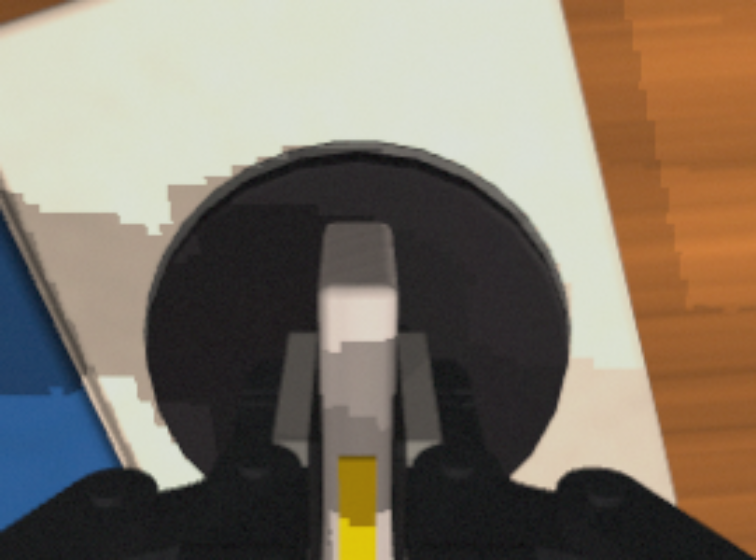

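The bar sits square between the pads at bearing -0.0745, which is on red. The marks are hidden by the gripper. I'll pause, then turn to blue and pause again.

Call:
drive_tool --increments '[[[0, 0, 0], 0], [[0, 0, 0], 0], [[0, 0, 0], 0], [[0, 0, 0], 0], [[0, 0, 0], 0], [[0, 0, 0], 0], [[0, 0, 0], 0], [[0, 0, 0], 0]]'

```text
time_s: 7.25
eef_pos: [0.5158, 0.046, 0.2558]
eef_rot: [0.0, 0.037, 0.999, 0.0]
wrist_force: [-1.5, 2.5, 5.5]
opening: 0.129
```

Call:
drive_tool --increments '[[[0, 0, 0], -0.03], [[0, 0, 0], -0.09], [[0, 0, 0], -0.16], [[0, 0, 0], -0.23], [[0, 0, 0], -0.3], [[0, 0, 0], -0.36], [[0, 0, 0], -0.39], [[0, 0, 0], -0.402]]'

```text
time_s: 8.25
eef_pos: [0.5159, 0.0458, 0.2558]
eef_rot: [0.0, -0.275, 0.961, -0.0]
wrist_force: [-1.5, 1.8, 5.9]
opening: 0.129
```

Call:
drive_tool --increments '[[[0, 0, 0], 0], [[0, 0, 0], 0], [[0, 0, 0], 0], [[0, 0, 0], 0], [[0, 0, 0], 0], [[0, 0, 0], 0], [[0, 0, 0], 0], [[0, 0, 0], 0]]'

```text
time_s: 9.25
eef_pos: [0.5159, 0.0459, 0.2558]
eef_rot: [0.0, -0.275, 0.961, -0.0]
wrist_force: [-2.9, 1.5, 5.9]
opening: 0.127
```

```bash
python3 s.py; python3 - <<'E'
from m import *
im,c=cap("w4");measure(im,c,"w4")
E
```

```text
t 9.25 pos [0.5159 0.0459 0.2558] bearing 0.5573 F [-2.93  1.47  5.94] T [0.197 0.344 0.08 ] q6 -2.2688 eff [ -1.14 -39.3  -28.34  -0.33  -0.71   0.06] op 0.127
w4 disc enc 533.8 56.4 62.7 ell [535.3  56.4] [115.2 123.3]
  blue 420 [153. 229.] [ 0.5392 -0.0078] bearing -1.51 r 0.0643 axis -2.912
  yel 709 [257.  310.1] [0.5294 0.0536] bearing -2.707 r 0.0066 axis -2.586
```

Call:
drive_tool --increments '[[[0, 0, 0], 0.03], [[0, 0, 0], 0.08], [[0, 0, 0], 0.13], [[0, 0, 0], 0.18], [[0, 0, 0], 0.23], [[0, 0, 0], 0.28], [[0, 0, 0], 0.33], [[0, 0, 0], 0.38]]'

```text
time_s: 10.3
eef_pos: [0.5158, 0.046, 0.2558]
eef_rot: [0.0, 0.021, 1.0, 0.0]
wrist_force: [-1.5, 2.0, 5.3]
opening: 0.129
```

Call:
drive_tool --increments '[[[0, 0, 0], 0.04], [[0, 0, 0], 0.07], [[0, 0, 0], 0.1], [[0, 0, 0], 0.125], [[0, 0, 0], 0.145], [[0, 0, 0], 0.16], [[0, 0, 0], 0.17], [[0, 0, 0], 0.17]]'

```text
time_s: 11.3
eef_pos: [0.5158, 0.0461, 0.2558]
eef_rot: [0.0, 0.153, 0.988, 0.0]
wrist_force: [-2.5, 3.3, 5.7]
opening: 0.127
```

```bash
python3 s.py
```

```text
t 11.3 pos [0.5158 0.0461 0.2558] bearing -0.3069 F [-2.54  3.32  5.68] T [0.388 0.437 0.025] q6 -1.4046 eff [-1.740e+00 -3.923e+01 -2.840e+01 -6.800e-01 -8.400e-01  2.000e-02] op 0.127
```

```bash
cat > f.py <<'E'
from h import *
T=[];Q=[]
for i in range(4):
    if i: camera("side")
    o=get_obs();M=rot(o["eef_rot"]);T.append(o["torque"][2]);Q.append(o["joint_efforts"][5])
    b=np.arctan2(M[1,1],M[0,1])-np.pi/2
print("t",round(o["time_s"],2),"bearing",round(b,4),"Tz",np.round(T,3),np.mean(T).round(3),"eff6",np.round(Q,3),"F",o["wrist_force"].round(1))
E
python3 f.py
```

```text
t 11.45 bearing -0.3068 Tz [ 0.025 -0.051 -0.042 -0.018] -0.022 eff6 [ 0.023 -0.028 -0.038 -0.039] F [-1.7  3.9  5.6]
```

Call:
drive_tool --increments '[[[0, 0, 0], 0.005], [[0, 0, 0], 0.01], [[0, 0, 0], 0.015], [[0, 0, 0], 0.02], [[0, 0, 0], 0.025], [[0, 0, 0], 0.03], [[0, 0, 0], 0.03], [[0, 0, 0], 0.03]]'

```text
time_s: 12.45
eef_pos: [0.5158, 0.0461, 0.2558]
eef_rot: [0.0, 0.176, 0.984, 0.0]
wrist_force: [-2.8, 3.4, 6.3]
opening: 0.126
```

```bash
python3 f.py
```

```text
t 12.6 bearing -0.3539 Tz [ 0.048  0.004 -0.025 -0.004] 0.005 eff6 [-0.003 -0.003 -0.002 -0.002] F [-2.3  3.1  5.7]
```

Call:
drive_tool --increments '[[[0, 0, 0], 0.003], [[0, 0, 0], 0.006], [[0, 0, 0], 0.009], [[0, 0, 0], 0.012], [[0, 0, 0], 0.015], [[0, 0, 0], 0.018], [[0, 0, 0], 0.021], [[0, 0, 0], 0.025]]'

```text
time_s: 13.6
eef_pos: [0.5158, 0.0461, 0.2558]
eef_rot: [0.0, 0.195, 0.981, 0.0]
wrist_force: [-2.2, 4.2, 5.4]
opening: 0.126
```

```bash
python3 f.py
```

```text
t 13.75 bearing -0.3931 Tz [ 0.019  0.072 -0.004 -0.011] 0.019 eff6 [0.009 0.049 0.046 0.014] F [-1.6  4.1  5.5]
```

Call:
drive_tool --increments '[[[0, 0, 0], 0.003], [[0, 0, 0], 0.006], [[0, 0, 0], 0.009], [[0, 0, 0], 0.012], [[0, 0, 0], 0.015], [[0, 0, 0], 0.018], [[0, 0, 0], 0.021], [[0, 0, 0], 0.025]]'

```text
time_s: 14.75
eef_pos: [0.5158, 0.0461, 0.2558]
eef_rot: [0.0, 0.215, 0.977, 0.0]
wrist_force: [-2.4, 2.5, 5.7]
opening: 0.13
```

```bash
python3 f.py
```

```text
t 14.9 bearing -0.4324 Tz [0.12  0.052 0.028 0.055] 0.064 eff6 [0.009 0.049 0.046 0.014] F [-2.3  3.3  5.3]
```

Call:
drive_tool --increments '[[[0, 0, 0], 0.003], [[0, 0, 0], 0.006], [[0, 0, 0], 0.009], [[0, 0, 0], 0.012], [[0, 0, 0], 0.015], [[0, 0, 0], 0.018], [[0, 0, 0], 0.021], [[0, 0, 0], 0.025]]'

```text
time_s: 15.9
eef_pos: [0.5158, 0.0461, 0.2558]
eef_rot: [0.0, 0.234, 0.972, 0.0]
wrist_force: [-1.8, 3.1, 5.9]
opening: 0.128
```

```bash
python3 f.py
```

```text
t 16.05 bearing -0.4717 Tz [ 0.104  0.043 -0.035  0.017] 0.032 eff6 [0.009 0.049 0.046 0.014] F [-2.7  4.8  6.2]
```

Call:
drive_tool --increments '[[[0, 0, 0], 0.003], [[0, 0, 0], 0.006], [[0, 0, 0], 0.009], [[0, 0, 0], 0.012], [[0, 0, 0], 0.015], [[0, 0, 0], 0.018], [[0, 0, 0], 0.021], [[0, 0, 0], 0.025]]'

```text
time_s: 17.05
eef_pos: [0.5158, 0.0461, 0.2558]
eef_rot: [0.0, 0.253, 0.968, 0.0]
wrist_force: [-2.2, 4.1, 5.6]
opening: 0.131
```

```bash
python3 f.py
```

```text
t 17.2 bearing -0.5109 Tz [ 0.062  0.018  0.01  -0.008] 0.02 eff6 [0.009 0.049 0.046 0.014] F [-1.5  3.   5.1]
```

Call:
drive_tool --increments '[[[0, 0, 0], 0.003], [[0, 0, 0], 0.006], [[0, 0, 0], 0.009], [[0, 0, 0], 0.012], [[0, 0, 0], 0.015], [[0, 0, 0], 0.018], [[0, 0, 0], 0.021], [[0, 0, 0], 0.025]]'

```text
time_s: 18.2
eef_pos: [0.5158, 0.0462, 0.2558]
eef_rot: [-0.0, 0.272, 0.962, 0.0]
wrist_force: [-1.9, 3.4, 5.6]
opening: 0.125
```

```bash
python3 f.py
```

```text
t 18.35 bearing -0.5502 Tz [ 0.135  0.07  -0.008  0.013] 0.052 eff6 [0.009 0.049 0.046 0.014] F [-1.7  4.2  6.1]
```

Call:
drive_tool --increments '[[[0, 0, 0], 0.003], [[0, 0, 0], 0.006], [[0, 0, 0], 0.009], [[0, 0, 0], 0.012], [[0, 0, 0], 0.015], [[0, 0, 0], 0.018], [[0, 0, 0], 0.021], [[0, 0, 0], 0.025]]'

```text
time_s: 19.35
eef_pos: [0.5158, 0.0462, 0.2558]
eef_rot: [0.0, 0.29, 0.957, 0.0]
wrist_force: [-2.8, 3.8, 5.4]
opening: 0.13
```

```bash
python3 f.py
```

```text
t 19.5 bearing -0.5895 Tz [0.123 0.037 0.05  0.   ] 0.053 eff6 [0.009 0.049 0.046 0.014] F [-2.1  3.6  5.9]
```

Call:
drive_tool --increments '[[[0, 0, 0], 0.003], [[0, 0, 0], 0.006], [[0, 0, 0], 0.009], [[0, 0, 0], 0.012], [[0, 0, 0], 0.015], [[0, 0, 0], 0.018], [[0, 0, 0], 0.021], [[0, 0, 0], 0.025]]'

```text
time_s: 20.5
eef_pos: [0.5159, 0.0462, 0.2558]
eef_rot: [0.0, 0.309, 0.951, 0.0]
wrist_force: [-1.6, 3.3, 5.4]
opening: 0.124
```

```bash
python3 f.py
```

```text
t 20.65 bearing -0.6288 Tz [0.126 0.024 0.    0.038] 0.047 eff6 [0.009 0.049 0.046 0.014] F [-2.   3.2  5.1]
```

Call:
drive_tool --increments '[[[0, 0, 0], 0.003], [[0, 0, 0], 0.006], [[0, 0, 0], 0.009], [[0, 0, 0], 0.012], [[0, 0, 0], 0.015], [[0, 0, 0], 0.018], [[0, 0, 0], 0.021], [[0, 0, 0], 0.025]]'

```text
time_s: 21.65
eef_pos: [0.5159, 0.0462, 0.2558]
eef_rot: [0.0, 0.328, 0.945, 0.0]
wrist_force: [-1.7, 3.5, 5.5]
opening: 0.132
```

```bash
python3 f.py
```

```text
t 21.8 bearing -0.668 Tz [ 0.013  0.084  0.02  -0.01 ] 0.027 eff6 [0.009 0.049 0.046 0.014] F [-1.6  3.2  6.4]
```

Call:
drive_tool --increments '[[[0, 0, 0], 0.003], [[0, 0, 0], 0.006], [[0, 0, 0], 0.009], [[0, 0, 0], 0.012], [[0, 0, 0], 0.015], [[0, 0, 0], 0.018], [[0, 0, 0], 0.021], [[0, 0, 0], 0.025]]'

```text
time_s: 22.8
eef_pos: [0.5159, 0.0462, 0.2558]
eef_rot: [0.0, 0.346, 0.938, 0.0]
wrist_force: [-2.0, 3.6, 5.6]
opening: 0.125
```

```bash
python3 f.py
```

```text
t 22.95 bearing -0.7073 Tz [ 0.076  0.02   0.019 -0.03 ] 0.021 eff6 [0.01  0.052 0.049 0.017] F [-2.   4.4  5.9]
```

Call:
drive_tool --increments '[[[0, 0, 0], 0.002], [[0, 0, 0], 0.004], [[0, 0, 0], 0.006], [[0, 0, 0], 0.008], [[0, 0, 0], 0.01], [[0, 0, 0], 0.012], [[0, 0, 0], 0.014], [[0, 0, 0], 0.016]]'

```text
time_s: 23.95
eef_pos: [0.5158, 0.0462, 0.2558]
eef_rot: [0.0, 0.358, 0.934, 0.0]
wrist_force: [-2.3, 4.8, 4.8]
opening: 0.126
```

```bash
python3 f.py
```

```text
t 24.1 bearing -0.7322 Tz [0.127 0.059 0.137 0.127] 0.112 eff6 [0.116 0.134 0.121 0.105] F [-2.2  3.2  5.5]
```

Call:
drive_tool --increments '[[[0, 0, 0], 0.001], [[0, 0, 0], 0.002], [[0, 0, 0], 0.003], [[0, 0, 0], 0.004], [[0, 0, 0], 0.005], [[0, 0, 0], 0.006], [[0, 0, 0], 0.006], [[0, 0, 0], 0.006]]'

```text
time_s: 25.1
eef_pos: [0.5159, 0.0462, 0.2558]
eef_rot: [0.0, 0.362, 0.932, 0.0]
wrist_force: [-2.3, 4.5, 4.7]
opening: 0.127
```

```bash
python3 f.py
```

```text
t 25.25 bearing -0.7415 Tz [0.125 0.161 0.111 0.115] 0.128 eff6 [0.155 0.155 0.155 0.155] F [-2.1  4.   5.5]
```

Torque rises with angle, so the dial is against the stop. First touch was at about bearing -0.72, and it is now roughly 0.02 rad in. I'll release and lift.

Call:
drive_tool --increments '[[[0, 0, 0], 0], [[0, 0, 0], 0], [[0, 0, 0], 0], [[0, 0, 0], 0], [[0, 0, 0], 0], [[0, 0, 0], 0], [[0, 0, 0], 0], [[0, 0, 0], 0]]' --claw 0.0

```text
time_s: 26.25
eef_pos: [0.5158, 0.0458, 0.2554]
eef_rot: [-0.0, 0.362, 0.932, -0.0]
wrist_force: [0.5, -0.3, -0.2]
opening: 1.003
```

Call:
drive_tool --increments '[[[0, 0, -0.03], 0], [[0, 0, -0.09], 0], [[0, 0, -0.16], 0], [[0, 0, -0.24], 0], [[0, 0, -0.31], -0.05], [[0, 0, -0.36], -0.12], [[0, 0, -0.4], -0.2], [[0, 0, -0.4], -0.3]]'

```text
time_s: 27.25
eef_pos: [0.5162, 0.0458, 0.3581]
eef_rot: [0.002, 0.132, 0.991, -0.0]
wrist_force: [1.0, 0.2, 0.6]
opening: 0.998
```

```bash
python3 s.py; python3 - <<'E'
from h import *
plan([.545,-.0815,.35],1.799)
E
```

```text
t 27.25 pos [0.5162 0.0458 0.3581] bearing -0.2648 F [0.97 0.22 0.59] T [-0.006  0.018 -0.046] q6 -1.4468 eff [  0.04 -39.18 -33.84   0.     0.07   1.8 ] op 0.998
t 27.25 pos [0.5162 0.0458 0.3581] yang 1.306 tilt [ 0.0037 -0.0006] inc [-0.244 -0.461  0.033] turn -0.3138550176776055
```

Call:
drive_tool --increments '[[[-0.02, -0.04, 0], -0.06], [[-0.06, -0.11, 0], -0.13], [[-0.1, -0.19, 0], -0.2], [[-0.15, -0.28, 0], -0.26], [[-0.19, -0.36, 0], -0.3], [[-0.22, -0.42, 0], -0.314], [[-0.244, -0.461, 0], -0.314], [[-0.244, -0.461, 0], -0.314]]'

```text
time_s: 28.25
eef_pos: [0.5441, -0.082, 0.3562]
eef_rot: [0.0, -0.111, 0.994, -0.0]
wrist_force: [0.3, 0.5, 0.4]
opening: 1.0
```

```bash
python3 - <<'E'
from m import *
im,c=cap("w5");np.savez("w5.npz",**c)
plan([.545,-.0815,.256],1.799)
# handle top: bright low-saturation blob surrounded by the lid
P=plane
m=hsv(im,[0,0,130],[180,60,255]);
for t,i,cc in(("w5",im,c),("w1",cv2.imread("pics/w1.png"),dict(np.load("w1.npz"))),("w2",cv2.imread("pics/w2.png"),dict(np.load("w2.npz")))):
    for n,ce,mm in blobs(hsv(i,[0,0,120],[180,70,255]),100)[:6]:
        q=P(cc,np.argwhere(mm)[:,::-1],.106)[:,:2]
        if np.linalg.norm(q.mean(0)-[.545,-.082])<.03:
            r=cv2.minAreaRect(np.float32(q*1000));print(t,n,ce,np.round(r[0],1),np.round(r[1],1),round(r[2],1))
    yb=[(n,ce) for n,ce,_ in blobs(hsv(i,*YEL),40)];print(t,"yel",yb[:3])
E
```

```text
t 28.3 pos [ 0.5439 -0.0815  0.3559] yang 1.7935 tilt [0.0004 0.0001] inc [-0.004 -0.001  0.4  ] turn -0.0034827322152501147
w5 1135 [258.7 201.5] [546.  -81.3] [58.7 11.5] 13.3
w5 yel [(296, array([413.8, 213.8])), (108, array([374.9, 214. ]))]
w1 987 [ 95.1 180.1] [545.1 -76.2] [59.1 21.4] 13.5
w1 yel [(212, array([236. , 196.6]))]
w2 1736 [ 83.1 202.2] [545.1 -75. ] [58.9 23.8] 13.1
w2 yel [(313, array([256.7, 222.7]))]
```

View pics/w5.png

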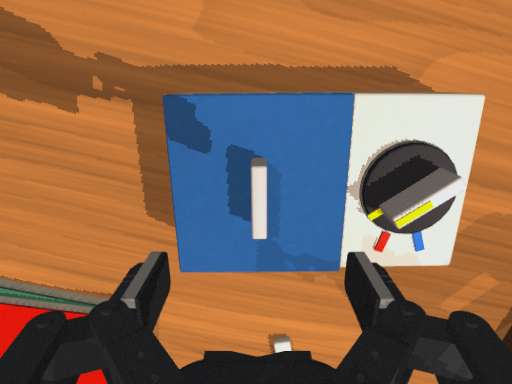

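The handle is at (259,201), i.e. (0.546, -0.081), 59 x 11.5 mm, yaw 13.3°. The dial pointer is well clockwise past red (disc stripe at (375,214)). I'll grip the handle.

Call:
drive_tool --increments '[[[-0.008, -0.001, 0.03], -0.004], [[-0.008, -0.001, 0.09], -0.004], [[-0.008, -0.001, 0.17], -0.004], [[-0.008, -0.001, 0.25], -0.004], [[-0.008, -0.001, 0.32], -0.004], [[-0.008, -0.001, 0.37], -0.004], [[-0.008, -0.001, 0.395], -0.004], [[-0.008, -0.001, 0.395], -0.004]]'

```text
time_s: 29.3
eef_pos: [0.5459, -0.0813, 0.2564]
eef_rot: [-0.0, -0.115, 0.993, 0.0]
wrist_force: [0.9, -0.0, 0.3]
opening: 1.0
```

Call:
drive_tool --increments '[[[0, 0, 0], 0], [[0, 0, 0], 0], [[0, 0, 0], 0], [[0, 0, 0], 0], [[0, 0, 0], 0], [[0, 0, 0], 0], [[0, 0, 0], 0], [[0, 0, 0], 0]]' --claw 1.0

```text
time_s: 30.3
eef_pos: [0.546, -0.0813, 0.2571]
eef_rot: [0.0, -0.115, 0.993, -0.0]
wrist_force: [-2.4, -0.3, 4.9]
opening: 0.126
```

```bash
python3 s.py; python3 - <<'E'
from h import *
c=dict(np.load("w5.npz"));im=cv2.imread("pics/w5.png")
for (n,ce,m),z in zip(blobs(hsv(im,*YEL),40)[:2],(.108,.078)):
    q=plane(c,np.argwhere(m)[:,::-1],z)[:,:2];d=q.mean(0)-[.5155,.0452];ev=np.linalg.eigh(np.cov(q.T))[1][:,1];ev*=np.sign(ev[0])
    print(np.arctan2(d[1],d[0]),np.hypot(*d),np.arctan2(ev[1],ev[0]))
E
```

```text
t 30.3 pos [ 0.546  -0.0813  0.2571] bearing 0.2299 F [-2.4  -0.3   4.88] T [0.085 0.323 0.033] q6 -2.1636 eff [-1.600e-01 -4.279e+01 -2.856e+01  7.000e-02 -6.400e-01  4.000e-02] op 0.126
-0.5980303663712365 0.014117309331440947 -0.7320147616776611
-0.6787968501450662 0.036135423339966916 -0.7529549828690316
```

Call:
drive_tool --increments '[[[0, -0.002, 0], 0], [[0, -0.004, 0], 0], [[0, -0.006, 0], 0], [[0, -0.008, 0], 0], [[0, -0.01, 0], 0], [[0, -0.012, 0], 0], [[0, -0.014, 0], 0], [[0, -0.014, 0], 0]]'

```text
time_s: 31.3
eef_pos: [0.5468, -0.0846, 0.2571]
eef_rot: [0.0, -0.115, 0.993, 0.0]
wrist_force: [-1.6, 2.0, 6.4]
opening: 0.125
```

```bash
python3 s.py
```

```text
t 31.3 pos [ 0.5468 -0.0846  0.2571] bearing 0.2299 F [-1.6   1.98  6.36] T [ 0.227  0.342 -0.018] q6 -2.1689 eff [-5.400e-01 -4.281e+01 -2.868e+01 -9.000e-02 -7.400e-01  3.000e-02] op 0.125
```

Only the 2 N friction so far. I'll take another small step.

Call:
drive_tool --increments '[[[0, -0.002, 0], 0], [[0, -0.004, 0], 0], [[0, -0.006, 0], 0], [[0, -0.008, 0], 0], [[0, -0.01, 0], 0], [[0, -0.01, 0], 0], [[0, -0.01, 0], 0], [[0, -0.01, 0], 0]]'

```text
time_s: 32.3
eef_pos: [0.5473, -0.087, 0.2571]
eef_rot: [0.0, -0.115, 0.993, 0.0]
wrist_force: [-2.1, 1.1, 5.8]
opening: 0.127
```

```bash
python3 s.py
```

```text
t 32.3 pos [ 0.5473 -0.087   0.2571] bearing 0.2299 F [-2.09  1.07  5.82] T [0.235 0.346 0.061] q6 -2.1727 eff [-5.100e-01 -4.293e+01 -2.868e+01 -9.000e-02 -7.400e-01  3.000e-02] op 0.127
```

Call:
drive_tool --increments '[[[0, -0.008, 0], 0], [[0, -0.025, 0], 0], [[0, -0.055, 0], 0], [[0, -0.09, 0], 0], [[0, -0.13, 0], 0], [[0, -0.165, 0], 0], [[0, -0.19, 0], 0], [[0, -0.2, 0], 0]]'

```text
time_s: 33.3
eef_pos: [0.5588, -0.136, 0.2571]
eef_rot: [0.0, -0.115, 0.993, 0.0]
wrist_force: [-1.9, 1.2, 7.0]
opening: 0.127
```

Call:
drive_tool --increments '[[[0, -0.003, 0], 0], [[0, -0.006, 0], 0], [[0, -0.009, 0], 0], [[0, -0.012, 0], 0], [[0, -0.014, 0], 0], [[0, -0.016, 0], 0], [[0, -0.017, 0], 0], [[0, -0.017, 0], 0]]'

```text
time_s: 34.3
eef_pos: [0.5596, -0.1392, 0.257]
eef_rot: [-0.0, -0.115, 0.993, 0.001]
wrist_force: [-2.5, 4.8, 7.1]
opening: 0.124
```

```bash
python3 s.py; python3 -c "
import numpy as np
print(np.linalg.norm(np.array([.546,-.0813])))"
```

```text
t 34.3 pos [ 0.5596 -0.1392  0.257 ] bearing 0.23 F [-2.46  4.77  7.13] T [0.693 0.402 0.029] q6 -2.2513 eff [-2.320e+00 -4.468e+01 -2.953e+01 -8.000e-01 -1.330e+00  1.000e-02] op 0.124
0.5520196463895104
```

The force rises at 59.5 mm of travel, so the lid is at its end. I'll release and lift.

Call:
drive_tool --increments '[[[0, 0, 0], 0], [[0, 0, 0], 0], [[0, 0, 0], 0], [[0, 0, 0], 0], [[0, 0, 0], 0], [[0, 0, 0], 0], [[0, 0, 0], 0], [[0, 0, 0], 0]]' --claw 0.0

```text
time_s: 35.3
eef_pos: [0.5596, -0.14, 0.2567]
eef_rot: [0.0, -0.115, 0.993, -0.0]
wrist_force: [-0.3, -0.5, 0.5]
opening: 1.0
```

Call:
drive_tool --increments '[[[0, 0, -0.03], 0], [[0, 0, -0.09], 0], [[0, 0, -0.16], 0], [[0, 0, -0.24], 0], [[0, 0, -0.31], 0], [[0, 0, -0.37], 0], [[0, 0, -0.4], 0], [[0, 0, -0.4], 0]]'

```text
time_s: 36.3
eef_pos: [0.5597, -0.14, 0.3572]
eef_rot: [0.0, -0.115, 0.993, -0.0]
wrist_force: [-0.2, -0.5, 0.6]
opening: 1.001
```

```bash
python3 s.py; python3 - <<'E'
from m import *
im,c=cap("w6")
for n,ce,mm in blobs(hsv(im,[0,0,120],[180,70,255]),100)[:6]:
    q=plane(c,np.argwhere(mm)[:,::-1],.106)[:,:2]
    if np.linalg.norm(q.mean(0)-[.56,-.14])<.03:
        r=cv2.minAreaRect(np.float32(q*1000));print(n,ce,np.round(r[0],1),np.round(r[1],1),"travel",np.linalg.norm(np.array(r[0])-[546,-81.3]))
E
```

```text
t 36.3 pos [ 0.5597 -0.14    0.3572] bearing 0.2298 F [-0.24 -0.5   0.64] T [ 0.028 -0.054  0.03 ] q6 -2.2514 eff [ 4.000e-02 -4.630e+01 -3.425e+01  0.000e+00  8.000e-02 -0.000e+00] op 1.001
1167 [258.9 198.3] [ 559.8 -139.3] [59.3 12. ] travel 59.63433555174594
```

View pics/w6.png

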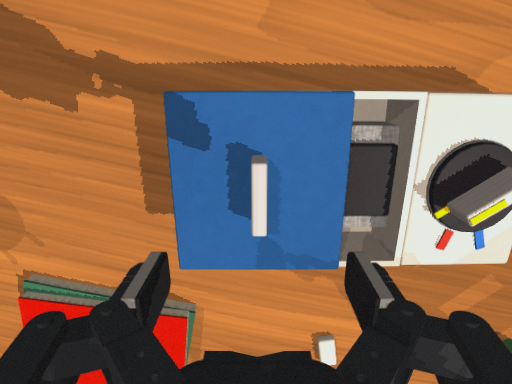

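The lid is open, with its handle at (259,198) and the phone visible at (370,180). The dial still points past red, and the gripper is clear at about 0 N. I'm handing in.

```bash
python3 -c "from bench import hand_in; print(hand_in())"
```

```text
the job is handed in; nothing more can be done
None
```

The lockbox is open and the job is handed in at about 36 s of the 72 s allowed.

- **Red:** I turned the dial clockwise to the red mark and paused there for over 1 s. The tool bearing was -0.0745 against about -0.073 measured for the mark.
- **Blue:** I turned back counterclockwise and paused for over 1 s. The bearing was 0.557 against about 0.557 measured.
- **Stop:** I then went slowly clockwise past red until the torque rose steadily at a dial angle of about -0.95. I stopped roughly 0.02 rad into the stop, at about 0.15 N m, well below the 0.54 N m that counts as forcing.
- **Lid:** After releasing the dial I gripped the handle and tested the first 6 mm in small steps. Only about 2 N of friction showed, so I slid the lid to its end, where about 5 N showed.

**Last checks:** The final wrist picture put the lid travel at 59.6 mm and the arm at 59.5 mm; both measurements are only good to a millimetre or so, so that fits the 60 mm of full travel. The inside of the box is visible, the gripper is 100 mm above the handle, and the wrist force is about 0 N. No contact with the other things showed on the way, but I took no final overall picture to confirm that none had moved.

**Limits and disagreements:**
- The marks were hidden by the gripper during both pauses, so those two positions rest on the earlier camera measurement and the tool angle.
- The dial's stripe read -0.73 on the bar and -0.75 on the disc after release, against -0.74 from the tool before it; I put the spread down to measuring error.

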